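# Fit the retaining ring over a board clamp's axle stub with circlip pliers

## Robot

A 6-joint arm with a two-finger parallel gripper is mounted at the origin on the work surface. World frame = base frame: x ahead of the robot, y to its left, z up, the work surface at z = 0. Lengths are in m, angles in rad, forces in N, time in s.
With the tool pointing down it reaches from about 0.3 to 0.75 m from the base axis. Payload 8.5 kg.
Tool frame: the origin (TCP) lies on the front face of the gripper's body, between the roots of the fingers; the fingertips stand 73 mm ahead of it and the grasp point (between the pads) lies 54 mm ahead of it (robot.grip_point_offset is the distance from the TCP to the grasp point, in m); z points along the fingers, x is the direction in which the jaws open and shut, and the axes are right-handed (so a half turn about z gives the same grasp; the last joint's range is limited). The gripper opens to 85 mm and grips with 20 to 120 N. Pads are 22 mm wide; open, the fingers measure 114 mm over their backs; the gripper's body (76 mm by 85 mm) begins 54 mm behind the grasp point. The pads swing forward as they close: fully open they stand 13 mm farther back than shut.
Start: joints at [-1.476, 0.381, 1.297, -0, 1.464, -0.215], TCP at [0.168, -0.524, 0.304] pointing down, gripper open.
Joint ranges: [-3.11, 3.11], [-0.89, 2.33], [0.22, 2.48], [-1.42, 4.56], [0.17, 2.85], [-2.88, 2.88]. Speed limits (rad/s): [2.39, 2.39, 3.14, 3.14, 3.14, 3.14].

## Interface

Orientations are given as a unit quaternion [x, y, z, w].
In Python, from rig import monitor, vision, robot gives the robot as it stands.
- The arm moves only by the tool carry_out, never from a script. Its argument "steps" is a list of rows, each a list of 3 entries, a list of its own where there are three numbers: the shift along the tool's x, y, z in m, then the turn about the tool's z in rad, then the closure, from -1 (fully open) to 1 (shut). A call has 1 to 12 rows; each row is the pose to reach, as a shift and turn from the pose measured when the call began, along the tool's axes at that moment; what a row does not reach only later rows make up. A row lasts 1/12 s, in which the tool goes at most 41.7 mm and 7.16 degrees, less where a joint would pass 70% of its speed; a pose out of reach is approached as far as the arm can. A call with a gripper value outside its range is refused whole. The fingers move at their own pace and stop on an object; "force" is the grip in N (left out, the last holds). Time passes only in rows, so rows that repeat a pose let the fingers close. It gives the time, the measured TCP pose, the force and the opening at its end, in the units of the state.
- monitor.observe(): the state, without advancing time (a new reading comes with each control period).
- vision.grab_frame(name): name is "scene" or "top"; returns the picture (480x640x3 uint8, red, green, blue); there is no depth.
- vision.camera_model(name): a dict with "intrinsics" (3x3 intrinsics, pixels), "position" and "attitude" of the camera in the world. Camera axes: x right, y down, z forward; pixel columns grow to the right and rows downward; lengths in m; the calibration is good to about 2 mm. A picture is of the moment at which its call begins. camera_model takes no time and is no camera call.
- robot.close_job(): hands the job in, once; it reports no verdict.
The state is a dict: "time_s": time; "qpos": joint angles; "dq": joint speeds; "joint_efforts": joint torques, N m; "position": TCP position; "tcp_rot": TCP orientation; "contact_force": force on the tool from outside, world axes, zero at the start; "moment": the same for the moment, N m; "grip_width": finger opening in m.
Only numpy, scipy, OpenCV 4.12 (cv2) and the standard library are available. Lean on these libraries where they do the work, as an engineer would, in place of code of your own. Each camera call takes 0.05 s, during which the arm holds its last target. There are 200 camera calls.

## Task

The spring-return clamp knob of the orange board carrier has just been put on its axle stub, so try its spring first: twist it clockwise all the way to its stop and let go so that it springs back. Then take the circlip pliers from the white stand by their handles, squeeze them fully to spread the ring on their tips, and slide the spread ring down over the stub to the groove just above the knob. Finish right there, still holding the pliers squeezed with the ring level at the groove and not resting on the knob, and leave everything else on the bench where it is.

Things in the scene. Friction and masses are not known exactly. Their poses are not given: they have to be found in the camera images.
- carrier: Orange board carrier, fixed on the bench, about 255 x 180 mm, with a green board in its nest; the knob and its axle stub stand at one end. Origin: on the bench under the stub's axis; x points from the stub across the board, z up. Heights on the axis: orange plate top 25 mm, knob 32 to 62 mm, bare end of the stub 62 to 79.5 mm. The board's parts stay below 40 mm.
- stub_tip (a point): Centre of the steel axle stub's top end, 79.5 mm above the bench. The stub is upright and round, 28 mm across, with a 2.5 mm lead-in chamfer at this end, and sticks up 17.5 mm above the knob.
- groove (a point): Point on the stub's axis in the middle of the ring groove, 66.5 mm above the bench. The groove is 5 mm wide, 1.5 mm deep, looks like a dark band, and begins 2 mm above the knob's top face (which is 4.5 mm below this point); the stub's tip is 13 mm above it. z up along the stub.
- clamp_knob (a joint): Turn of the black spring-return wing knob on the stub (rad): 0 at rest, grows clockwise seen from above, fixed stop at 1.0. Its spring needs about 0.05 N m to start and 0.16 N m at the stop, and takes it back to 0 when let go.
- knob_grip (a point): Grip point of the wing knob, on its axis, 51 mm above the bench. x along the wings, y across the two grip flats; it turns with the knob and at rest is parallel to the carrier. Flats 36 mm apart, 36 mm long, from 40 to 62 mm above the bench, nothing beside them above 40 mm; wings 64 mm tip to tip, 22 mm wide, top at 57 mm. Gripped from above, the stub stands up between the fingers.
- stand: White sheet-metal pliers stand, fixed, 64 x 158 mm at the bench: a top plate (5 mm thick, upper face 80 mm up) on two side legs, with a 28 mm wide slot, open towards the stand's +x and closed 12 mm behind the origin; a 10 mm high edge stands along the plate's rear. Origin on the bench under the pliers.
- pliers: Straight circlip pliers, 160 mm, 0.23 kg, upright in the stand's slot, tips down, top 193 mm up. Origin at the pivot, z up along them, y from handle to handle, x to the ring's side and the slot's open end. A joint block 42 mm wide, 13 mm below the origin, rests on the plate; jaws hang through the slot. Take out: lift 3 to 12 mm (no more, the jaws widen), then draw 60 mm or more along +x.
- pliers_grip (a point): Grip point midway between the handles, 75 mm above the pliers' origin. Yellow handles, flat outer faces 14 mm wide, from 49 mm below to 25 mm above this point; at rest they lean apart: 56 mm over the outside here, 67 mm at the top. Squeezed along y to the limiter screw they are parallel, 26 mm over the outside. The spring takes 3 N of grip to start and 10 N to the limiter; 30 to 50 N holds steady.
- pliers_left (a joint): Squeeze of the pliers, the turn of each handle from rest (rad): 0 at rest, 0.208 at the limiter screw (ring fully spread; up to 0.22 under a hard grip). Squeezing the handles opens the tips; springs back to 0 when let go. While they close, the handles slide a little on the fingers: afterwards pliers and ring hang 1 to 2 mm lower in the fingers than when the grip began.
- ring_center (a point): Centre of the hole of the fully spread ring, mid-plane; fixed to the pliers 13 mm along their x, 60 mm below their origin (135 mm below the grip point). Steel circlip 2.5 mm thick, square to the pliers' z, lugs kept on the pliers' pins. Free hole 25 mm, too small for the stub; at the limiter it clears a 32 mm circle, 2 mm all round the stub. About 48 mm wide over the lugs when spread.
- reel: component reel, blue disc 178 mm across, 12 mm thick, lying flat (bystander); origin at the centre of its underside
- driver: screwdriver, about 170 mm long, lying between the carrier and the stand (bystander)
- grease_pot: small jar with a red cap, 42 mm across and 45 mm tall, between the carrier and the stand (bystander); origin at the centre of its underside
- dust_brush: brush, about 170 mm long, lying (bystander)
- spare_board: spare green circuit board, 110 x 80 x 4 mm, lying flat (bystander)
- washer_bin: blue open bin 120 x 85 x 45 mm with washers (bystander)
- spare_knob: spare black wing knob, 64 x 36 x 22 mm, lying loose beyond the work; not the one on the carrier (bystander)
- caliper: steel caliper, 200 mm long, lying flat (bystander)
Mind the look-alikes: they are no part of the job. What is shaped like the pliers but green or pink is not meant.

How it is judged:
On the way, in this order (a step that is already met when the one before it is completed fails the run):
1. the clamp knob is twisted clockwise to its stop (value of joint clamp_knob above 0.93 rad), for 0.1 s.
2. the knob has been let go and has sprung back (value of joint clamp_knob below 0.08 rad and contact force between the fingers and carrier below 0.1 N), for 0.2 s.
3. the pliers, out of the stand and squeezed by the fingers, hold the ring spread while it is still higher than the tip of the stub (value of joint pliers_left above 0.185 rad and contact force between the fingers and pliers above 4 N and z of ring_center in the frame of groove above 0.014 m and horizontal distance between pliers and stand above 0.06 m), for 0.1 s.
At the end, for the whole second after the job is handed in: Fingers still squeeze the pliers (over 4 N) to within 0.023 rad of the limiter; the ring's mid-plane is within 2.5 mm of the groove's middle, centred to 3.5 mm, upright to 0.1 rad, still, under 10 N on the carrier, clear of the stand; knob within 0.1 rad of rest (value of joint pliers_left above 0.185 rad and contact force between the fingers and pliers above 4 N and z of ring_center in the frame of groove between -0.0025 and 0.0025 m and horizontal distance between ring_center and groove below 0.0035 m and angle between the z axis of pliers and the z axis of carrier, either way round below 0.1 rad and contact force between pliers and carrier below 10 N and contact force between pliers and stand below 0.1 N and value of joint clamp_knob below 0.1 rad and linear speed of pliers below 0.02 m/s); the arm keeps its last pose, push and grip.
It fails at once if one of the bystanders on the bench is moved more than 20 mm (distance of any of reel, driver, grease_pot, dust_brush, spare_board, washer_bin, spare_knob, caliper from where it was at the start of the episode above 0.02 m).
It also fails if it takes over 64 s, if anything falls off the work surface, if the arm or the gripper's body presses on something with over 40 N, if the wrist force passes 120 N, or if a joint passes its speed limit or range.

## Working session

There is one attempt and no reset: what is moved stays moved. The work goes in short steps, Python scripts to look and compute and a tool call to move; the robot and the scene stay as the last step left them, time stands still between calls to the robot, and variables do not carry over. Pictures are saved under pics/ and viewed, about 8 in all and at most 12, crops included, and the job is handed in when it is done.

Besides the shell and the picture viewer there is one more tool, called after ">>>" in YAML: its name, and indented under it one key for each argument. carry_out: Moves the arm, as the interface text tells. Its arguments: {"type":"object","properties":{"steps":{"type":"array","items":{"type":"array"}},"force":{"type":"number"}},"required":["steps"]}

```bash
mkdir -p pics; ls; python3 - <<'E'
from rig import monitor, vision, robot
import cv2
print(monitor.observe())
for n in ("scene","top"):
    im=vision.grab_frame(n); cv2.imwrite(f"pics/{n}0.png",im[:,:,::-1]); print(n,vision.camera_model(n))
E
```

```text
pics
{'time_s': 0.0, 'qpos': array([-1.47631730e+00,  3.81174198e-01,  1.29826368e+00,  3.20927295e-05,
        1.46359203e+00, -2.15327539e-01]), 'dq': array([ 1.69251841e-03, -1.15453299e-03, -9.86810023e-05,  9.94901836e-05,
        3.43222287e-04, -9.48595188e-05]), 'joint_efforts': array([ 1.41923116e-03, -4.48457122e+01, -2.31277496e+01, -1.12355183e-04,
        4.77258145e-03, -5.96892733e-06]), 'position': array([ 0.16765153, -0.52362416,  0.30332243]), 'tcp_rot': array([ 8.07734627e-01, -5.89545805e-01, -4.64590180e-04, -5.48481070e-04]), 'contact_force': array([-0.00759695, -0.4536224 , -0.40414722]), 'moment': array([0.00133155, 0.04952189, 0.06645126]), 'grip_width': 0.08524105557144798}
scene {'intrinsics': array([[579.76389013,   0.        , 319.2402076 ],
       [  0.        , 579.76389013, 241.99360813],
       [  0.        ,   0.        ,   1.        ]]), 'position': array([ 1.21363173, -0.89367199,  1.14105825]), 'attitude': array([ 0.86678366,  0.28914193, -0.11768524, -0.38888714])}
top {'intrinsics': array([[434.96556878,   0.        , 319.15034962],
       [  0.        , 434.96556878, 238.60415524],
       [  0.        ,   0.        ,   1.        ]]), 'position': array([0.47406517, 0.02688645, 1.39515972]), 'attitude': array([ 0.7091166 , -0.70410066,  0.0334246 , -0.01669449])}
```

View pics/scene0.png

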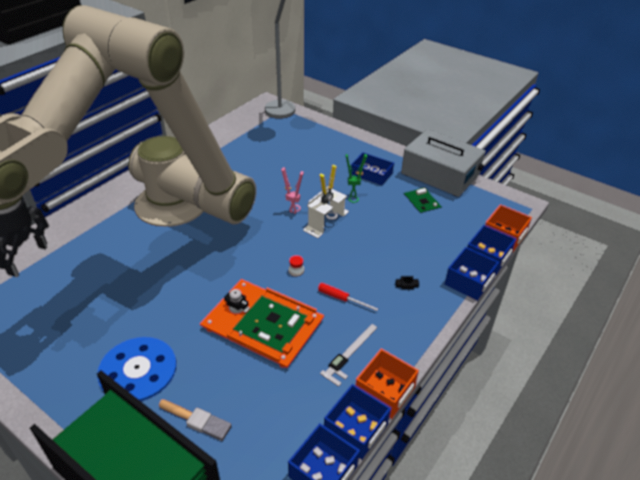

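View pics/top0.png

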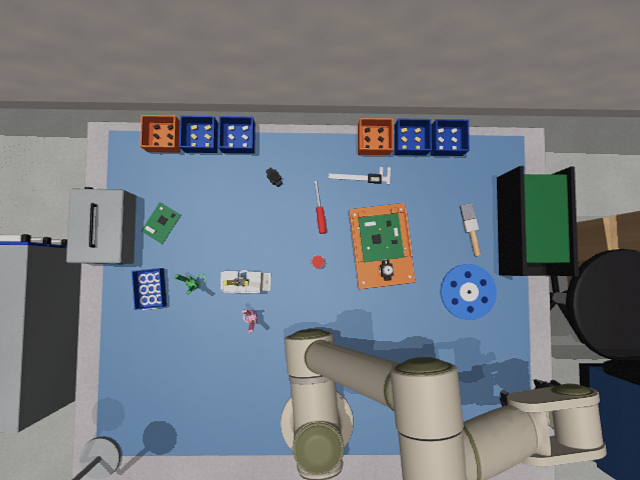

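The top view shows the carrier at about (381,247) with its stub near (387,269), and the stand with yellow pliers at about (243,282). The scene view shows the stub near (236,297) and the pliers near (328,195). Next I'll make enlarged crops.

```bash
python3 - <<'E'
import cv2,numpy as np
t=cv2.imread("pics/top0.png");s=cv2.imread("pics/scene0.png")
def crop(im,x,y,w,h,k): 
    c=cv2.resize(im[y:y+h,x:x+w],None,fx=k,fy=k,interpolation=cv2.INTER_CUBIC)
    for i in range(0,w,10):
        cv2.line(c,(i*k,0),(i*k,4 if i%50 else 12),(255,255,255),1)
    for i in range(0,h,10): cv2.line(c,(0,i*k),(4,i*k),(255,255,255),1)
    return c
a=np.vstack([np.hstack([crop(t,345,200,80,100,5)[:300+200],crop(t,205,240,80,100,5)])])
cv2.imwrite("pics/c1.png",a)
a=np.hstack([crop(s,195,270,80,100,5),crop(s,290,150,80,100,5)])
cv2.imwrite("pics/c2.png",a)
E
cat > h.py <<'E'
import numpy as np
from scipy.spatial.transform import Rotation as R
from rig import monitor, vision, robot
cam={n:vision.camera_model(n) for n in("scene","top")}
def px(n,P):
    c=cam[n];p=R.from_quat(c["attitude"]).inv().apply(np.atleast_2d(P)-c["position"])@c["intrinsics"].T
    return p[:,:2]/p[:,2:]
def ray(n,u,v):
    c=cam[n];return c["position"],R.from_quat(c["attitude"]).apply(np.linalg.solve(c["intrinsics"],[u,v,1]))
def atz(n,u,v,z):
    o,d=ray(n,u,v);return o+d*(z-o[2])/d[2]
E
```

```text
(no output)
```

View pics/c1.png

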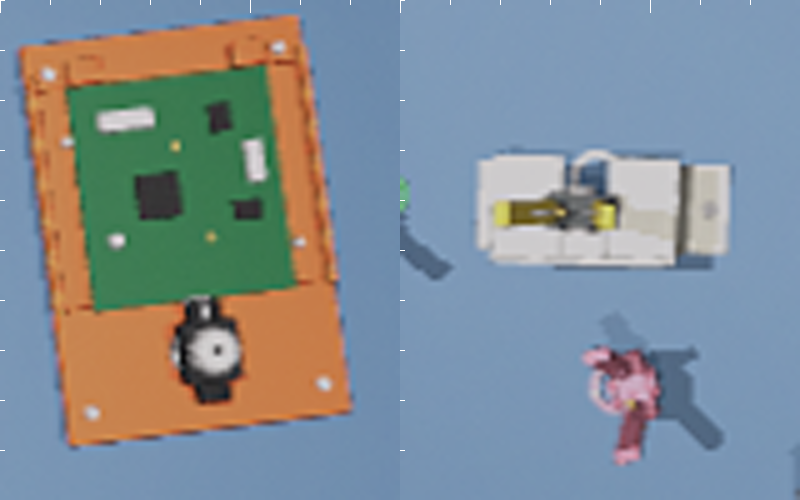

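View pics/c2.png

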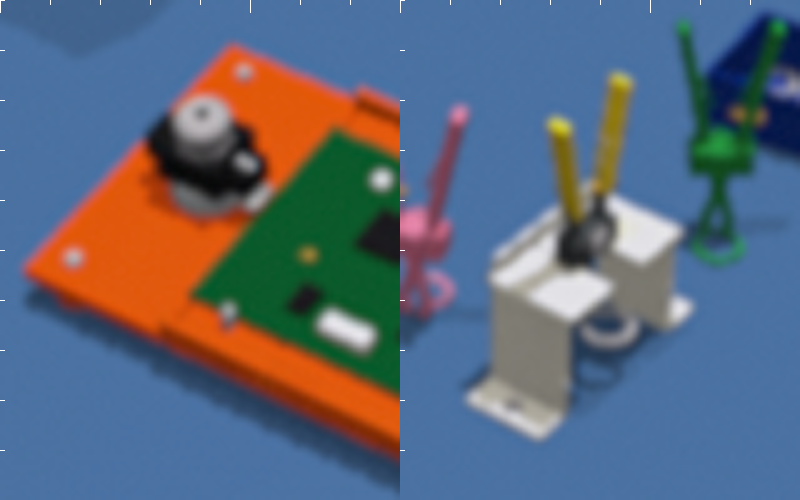

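The crops give these positions:
- **Stub top:** top view (388.0,269.6), scene view (235.2,292.0).
- **Handle tops:** top view (225.2,282.2) and (246.2,282.2); scene view (321.6,175) and (333.8,165.6).
- **Ring:** on the +x side of the stand.

```bash
cat >> h.py <<'E'
def tri(a,b):
    o1,d1=ray("top",*a);o2,d2=ray("scene",*b)
    A=sum(np.eye(3)-np.outer(d,d)/(d@d) for d in(d1,d2));
    return np.linalg.solve(A,sum((np.eye(3)-np.outer(d,d)/(d@d))@o for o,d in((o1,d1),(o2,d2))))
E
python3 - <<'E'
from h import *
np.set_printoptions(precision=4,suppress=True)
print("stub",atz("top",388,269.6,.0795),atz("scene",235.2,292,.0795),tri((388,269.6),(235.2,292)))
f=lambda cx,cy,x0,y0:(x0+(cx+.5)/5-.5,y0+(cy+.5)/5-.5)
C=[atz("top",*f(*c,345,200),.025) for c in((20,47),(300,15),(352,410),(68,445))]
print("carrier",*C)
e=[C[0]-C[3],C[1]-C[2]];print([np.linalg.norm(v) for v in e],[np.arctan2(v[1],v[0]) for v in e],
 [np.arctan2(-v[0],v[1]) for v in (C[0]-C[1],C[3]-C[2])])
tl,tr=(225.2,282.2),(246.2,282.2);sl,sr=(321.6,175.),(333.8,165.6)
# scene: which is left(+y)?
for a,b in((tl,sr),(tr,sl)): print("handle",atz("top",*a,.193),atz("scene",*b,.193),tri(a,b))
for c in((77,158),(280,158),(278,265),(90,262)): print("plate",atz("top",*f(*c,205,240),.08))
for c in((295,165),(330,165),(328,254)): print("foot",atz("top",*f(*c,205,240),.0))
# scene plate corners
for c in((280,230),(90,275),(170,318),(215,288),(215,190)): print("splate",atz("scene",*f(*c,290,150),.08))
E
```

```text
stub [ 0.4751 -0.2132  0.0795] [ 0.4785 -0.2102  0.0795] [ 0.4769 -0.2117  0.0798]
carrier [ 0.6666 -0.0983  0.025 ] [ 0.6889 -0.2774  0.025 ] [ 0.438  -0.3084  0.025 ] [ 0.4151 -0.1289  0.025 ]
[np.float64(0.25335644019833814), np.float64(0.2528320700345262)] [np.float64(0.12093981588923912), np.float64(0.12300023232158938)] [np.float64(0.12388885119084532), np.float64(0.12678039021230128)]
handle [0.4378 0.2552 0.193 ] [0.4461 0.2524 0.193 ] [0.4396 0.2579 0.187 ]
handle [0.4382 0.1979 0.193 ] [0.4458 0.1937 0.193 ] [0.4393 0.1999 0.1866]
plate [0.4672 0.2929 0.08  ]
plate [0.4679 0.1715 0.08  ]
plate [0.404  0.1717 0.08  ]
plate [0.4052 0.2838 0.08  ]
foot [0.4632 0.1707 0.    ]
foot [0.4633 0.1484 0.    ]
foot [0.4069 0.1489 0.    ]
splate [0.4736 0.2823 0.08  ]
splate [0.4098 0.1777 0.08  ]
splate [0.4705 0.1742 0.08  ]
splate [0.475  0.2129 0.08  ]
splate [0.4196 0.2909 0.08  ]
```

```bash
cat >> h.py <<'E'
def plan(p,yaw=None):
    s=monitor.observe();r=R.from_quat(s["tcp_rot"]);x=r.as_matrix()[:,0];y0=np.arctan2(x[1],x[0])
    print("t",round(s["time_s"],2),"at",s["position"].round(4),"yaw",round(y0,4),"tilt",(r.as_matrix()[:2,2]).round(4),"w",round(s["grip_width"],4),"F",s["contact_force"].round(1),"q6",round(s["qpos"][5],2))
    print("shift",r.inv().apply(np.array(p)-s["position"]).round(4),"turn",None if yaw is None else round(-(yaw-y0),4))
E
python3 - <<'E'
from h import *
plan((.4765,-.212,.20),-1.448); plan((.4765,-.212,.112),-1.448)
E
```

```text
t 0.1 at [ 0.1677 -0.5237  0.3034] yaw -1.261 tilt [-0.0001  0.0012] w 0.0857 F [-0.1  0.2  0.3] q6 -0.22
shift [-0.2025 -0.3891  0.1037] turn 0.187
t 0.1 at [ 0.1677 -0.5237  0.3034] yaw -1.261 tilt [-0.0001  0.0012] w 0.0857 F [-0.1  0.2  0.3] q6 -0.22
shift [-0.2024 -0.3891  0.1917] turn 0.187
```

>>> carry_out:
  steps:
    - [[-0.0203, -0.0389, 0.01], 0.02, -1]
    - [[-0.0405, -0.0778, 0.02], 0.04, -1]
    - [[-0.06, -0.1167, 0.03], 0.06, -1]
    - [[-0.081, -0.1556, 0.04], 0.08, -1]
    - [[-0.101, -0.1945, 0.05], 0.1, -1]
    - [[-0.1215, -0.233, 0.06], 0.12, -1]
    - [[-0.1417, -0.272, 0.07], 0.14, -1]
    - [[-0.162, -0.311, 0.08], 0.16, -1]
    - [[-0.182, -0.35, 0.09], 0.187, -1]
    - [[-0.2025, -0.3891, 0.1], 0.187, -1]
    - [[-0.2025, -0.3891, 0.1037], 0.187, -1]
    - [[-0.2025, -0.3891, 0.1037], 0.187, -1]
  force: 60

```text
time_s: 1.1
position: [0.4787, -0.2077, 0.1979]
tcp_rot: [0.751, -0.661, -0.002, -0.001]
contact_force: [-0.7, 0.0, 0.0]
grip_width: 0.0854
```

```bash
python3 - <<'E'
from h import *
plan((.4765,-.212,.112),-1.448)
E
```

```text
t 1.1 at [ 0.4787 -0.2077  0.1979] yaw -1.443 tilt [-0.0022  0.0044] w 0.0854 F [-0.7  0.   0. ] q6 0.8
shift [0.0044 0.0025 0.0859] turn 0.005
```

>>> carry_out:
  steps:
    - [[0.004, 0.0025, 0.02], 0.005, -1]
    - [[0.004, 0.0025, 0.04], 0.005, -1]
    - [[0.004, 0.0025, 0.06], 0.005, -1]
    - [[0.004, 0.0025, 0.075], 0.005, -1]
    - [[0.004, 0.0025, 0.085], 0.005, -1]
    - [[0.004, 0.0025, 0.086], 0.005, -1]
    - [[0.004, 0.0025, 0.086], 0.005, -1]

```text
time_s: 1.68
position: [0.4764, -0.2119, 0.1119]
tcp_rot: [0.749, -0.662, -0.003, -0.001]
contact_force: [1.0, 0.0, -0.1]
grip_width: 0.0852
```

```bash
python3 - <<'E'
from h import *
import cv2
plan((.4765,-.212,.112),-1.448)
a=vision.grab_frame("scene")[235:345,170:330];b=vision.grab_frame("top")[200:310,330:430]
k=lambda c:cv2.resize(c,None,fx=3,fy=3,interpolation=cv2.INTER_CUBIC)
cv2.imwrite("pics/k1.png",np.hstack([k(a),k(b)])[:,:,::-1])
E
```

```text
t 1.68 at [ 0.4764 -0.2119  0.1119] yaw -1.4482 tilt [-0.0028  0.0047] w 0.0852 F [ 1.   0.  -0.1] q6 0.8
shift [ 0.0001 -0.0001 -0.0001] turn -0.0002
```

View pics/k1.png

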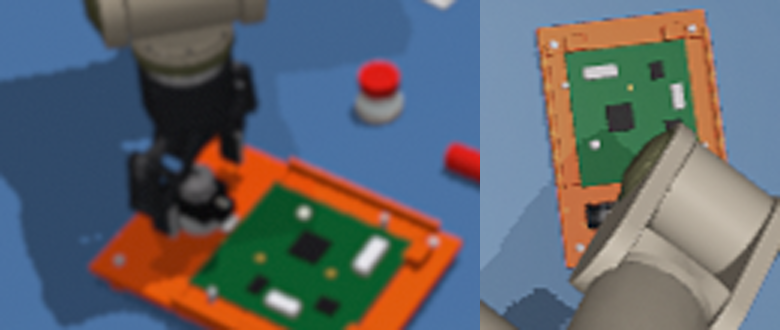

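The crop shows the fingers on both sides of the knob with the stub between them. Next I close the gripper.

>>> carry_out:
  steps:
    - [[0, 0, 0], 0, 1]
    - [[0, 0, 0], 0, 1]
    - [[0, 0, 0], 0, 1]
    - [[0, 0, 0], 0, 1]
    - [[0, 0, 0], 0, 1]
    - [[0, 0, 0], 0, 1]
    - [[0, 0, 0], 0, 1]
    - [[0, 0, 0], 0, 1]
  force: 60

```text
time_s: 2.45
position: [0.4768, -0.212, 0.1133]
tcp_rot: [0.749, -0.662, -0.001, -0.001]
contact_force: [-1.9, 0.3, 5.9]
grip_width: 0.0353
```

```bash
python3 - <<'E'
from h import *
plan((.4765,-.212,.112),-1.448);print(monitor.observe()["moment"])
E
```

```text
t 2.45 at [ 0.4768 -0.212   0.1133] yaw -1.4478 tilt [-0.0006  0.003 ] w 0.0353 F [-1.9  0.3  5.9] q6 0.8
shift [0.     0.0003 0.0013] turn 0.0002
[0.15394234 0.18876461 0.02034537]
```

>>> carry_out:
  steps:
    - [[0, 0, 0], 0.11, 1]
    - [[0, 0, 0], 0.22, 1]
    - [[0, 0, 0], 0.33, 1]
    - [[0, 0, 0], 0.44, 1]
    - [[0, 0, 0], 0.55, 1]
    - [[0, 0, 0], 0.66, 1]
    - [[0, 0, 0], 0.77, 1]
    - [[0, 0, 0], 0.88, 1]
    - [[0, 0, 0], 0.96, 1]
    - [[0, 0, 0], 1.01, 1]
    - [[0, 0, 0], 1.03, 1]
    - [[0, 0, 0], 1.03, 1]

```text
time_s: 3.45
position: [0.4763, -0.2134, 0.1134]
tcp_rot: [-0.328, 0.945, -0.0, -0.001]
contact_force: [-5.6, -9.9, -1.8]
grip_width: 0.035
```

```bash
python3 - <<'E'
from h import *
plan((.4765,-.212,.112),-2.448);print(monitor.observe()["moment"])
E
```

```text
t 3.45 at [ 0.4763 -0.2134  0.1134] yaw -2.4735 tilt [-0.0025 -0.0012] w 0.035 F [-5.6 -9.9 -1.8] q6 1.83
shift [-0.0011  0.001   0.0014] turn -0.0255
[-1.55460388  0.75557883  2.16444885]
```

>>> carry_out:
  steps:
    - [[0, 0, 0], 0, 1]
    - [[0, 0, 0], 0, 1]
    - [[0, 0, 0], 0, -1]
    - [[0, 0, 0], 0, -1]
    - [[0, 0, 0], 0, -1]
    - [[0, 0, 0], 0, -1]
    - [[0, 0, 0], 0, -1]
    - [[0, 0, 0], 0, -1]
    - [[0, 0, 0], 0, -1]
    - [[0, 0, -0.03], 0, -1]
    - [[0, 0, -0.06], 0, -1]
    - [[0, 0, -0.09], 0, -1]

```text
time_s: 4.45
position: [0.4763, -0.2132, 0.2044]
tcp_rot: [-0.328, 0.945, 0.0, -0.002]
contact_force: [-0.2, -0.8, -0.4]
grip_width: 0.0857
```

>>> carry_out:
  steps:
    - [[0, 0, -0.03], 0, -1]
    - [[0, 0, -0.06], 0, -1]
    - [[0, 0, -0.09], 0, -1]
    - [[0, 0, -0.09], 0, -1]

```text
time_s: 4.78
position: [0.4776, -0.2137, 0.3001]
tcp_rot: [-0.328, 0.945, -0.004, 0.001]
contact_force: [0.1, -1.1, -0.1]
grip_width: 0.085
```

```bash
python3 - <<'E'
from h import *
import cv2
plan((.441,.2275,.300),-1.5708)
a=vision.grab_frame("scene")[250:360,185:285]
b=vision.grab_frame("scene")[140:250,280:380]
k=lambda c:cv2.resize(c,None,fx=4,fy=4,interpolation=cv2.INTER_CUBIC)
cv2.imwrite("pics/k2.png",np.hstack([k(a),k(b)])[:,:,::-1])
E
```

```text
t 4.78 at [ 0.4776 -0.2137  0.3001] yaw -2.4736 tilt [ 0.005  -0.0067] w 0.085 F [ 0.1 -1.1 -0.1] q6 1.83
shift [-0.2446  0.3691 -0.003 ] turn -0.9028
```

View pics/k2.png

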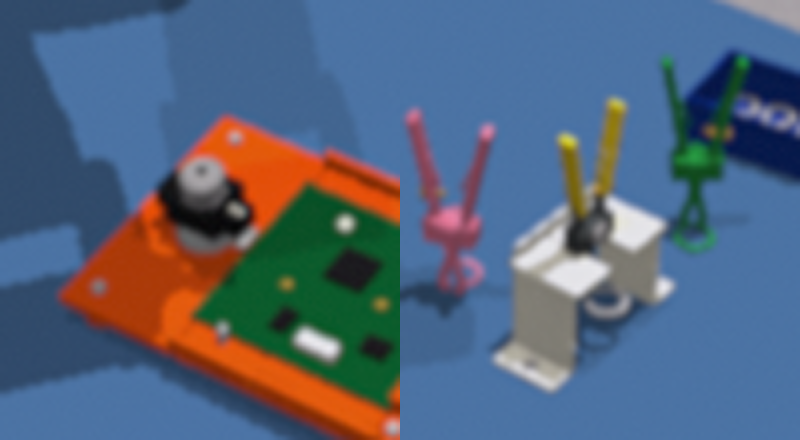

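The knob has sprung back to rest and the pliers are undisturbed. Next I move above the pliers.

>>> carry_out:
  steps:
    - [[-0.0222, 0.0335, 0], 0, -1]
    - [[-0.0445, 0.067, 0], -0.09, -1]
    - [[-0.0667, 0.1006, 0], -0.18, -1]
    - [[-0.089, 0.134, 0], -0.27, -1]
    - [[-0.111, 0.168, 0], -0.36, -1]
    - [[-0.133, 0.201, 0], -0.45, -1]
    - [[-0.156, 0.235, 0], -0.54, -1]
    - [[-0.178, 0.268, 0], -0.63, -1]
    - [[-0.2, 0.302, 0], -0.72, -1]
    - [[-0.2223, 0.335, 0], -0.81, -1]
    - [[-0.2446, 0.369, 0], -0.903, -1]
    - [[-0.2446, 0.369, 0], -0.903, -1]

```text
time_s: 5.88
position: [0.4384, 0.2333, 0.2928]
tcp_rot: [0.711, -0.703, -0.001, 0.002]
contact_force: [-0.4, 0.5, -0.7]
grip_width: 0.0855
```

>>> carry_out:
  steps:
    - [[0, 0, 0], 0, -1]
    - [[0, 0, 0], 0, -1]

```text
time_s: 6.05
position: [0.4378, 0.2336, 0.2914]
tcp_rot: [0.711, -0.703, -0.002, 0.003]
contact_force: [-1.1, 0.2, 0.2]
grip_width: 0.0858
```

```bash
python3 - <<'E'
from h import *
plan((.441,.2275,.220),-1.566)
E
```

```text
t 6.05 at [0.4378 0.2336 0.2914] yaw -1.5593 tilt [-0.0076 -0.0012] w 0.0858 F [-1.1  0.2  0.2] q6 1.81
shift [ 0.0061 -0.0036  0.0714] turn 0.0067
```

>>> carry_out:
  steps:
    - [[0.006, -0.0036, 0], 0.007, -1]
    - [[0.006, -0.0036, 0.01], 0.007, -1]
    - [[0.006, -0.0036, 0.03], 0.007, -1]
    - [[0.006, -0.0036, 0.05], 0.007, -1]
    - [[0.006, -0.0036, 0.065], 0.007, -1]
    - [[0.006, -0.0036, 0.0714], 0.007, -1]
    - [[0.006, -0.0036, 0.0714], 0.007, -1]

```text
time_s: 6.63
position: [0.441, 0.2262, 0.2187]
tcp_rot: [0.708, -0.706, -0.003, 0.004]
contact_force: [0.3, -0.6, 0.4]
grip_width: 0.0854
```

```bash
python3 - <<'E'
from h import *
import cv2
plan((.441,.2275,.220),-1.566)
a=vision.grab_frame("scene")[140:240,270:370];b=vision.grab_frame("top")[230:330,190:290]
k=lambda c:cv2.resize(c,None,fx=4,fy=4,interpolation=cv2.INTER_CUBIC)
cv2.imwrite("pics/k3.png",np.hstack([k(a),k(b)])[:,:,::-1])
E
```

```text
t 6.63 at [0.441  0.2262 0.2187] yaw -1.5688 tilt [-0.0106 -0.0021] w 0.0854 F [ 0.3 -0.6  0.4] q6 1.8
shift [-0.0013  0.0001 -0.0013] turn -0.0028
```

View pics/k3.png

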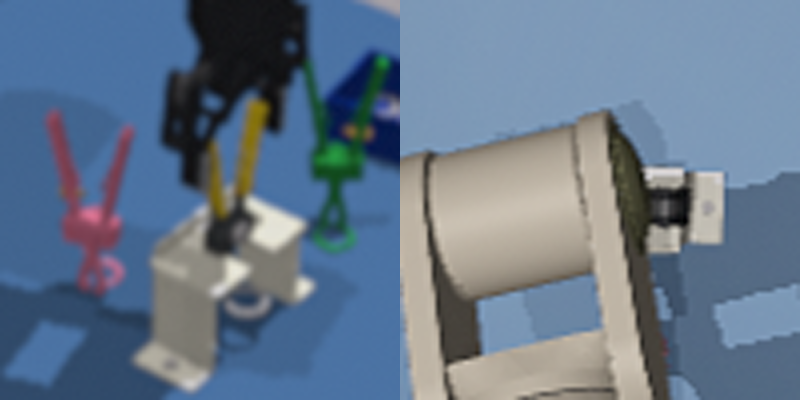

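The fingers straddle the yellow handles. Next I squeeze.

>>> carry_out:
  steps:
    - [[-0.001, 0, -0.001], -0.003, -1]
    - [[-0.001, 0, -0.001], -0.003, 0]
    - [[-0.001, 0, -0.001], -0.003, 1]
    - [[-0.001, 0, -0.001], -0.003, 1]
    - [[-0.001, 0, -0.001], -0.003, 1]
    - [[-0.001, 0, -0.001], -0.003, 1]
    - [[-0.001, 0, -0.001], -0.003, 1]
    - [[-0.001, 0, -0.001], -0.003, 1]
    - [[-0.001, 0, -0.001], -0.003, 1]
    - [[-0.001, 0, -0.001], -0.003, 1]
    - [[-0.001, 0, -0.001], -0.003, 1]
    - [[-0.001, 0, -0.001], -0.003, 1]
  force: 40

```text
time_s: 7.73
position: [0.4422, 0.2287, 0.2233]
tcp_rot: [0.709, -0.705, -0.002, 0.0]
contact_force: [-0.5, 3.3, 11.4]
grip_width: 0.0235
```

```bash
python3 - <<'E'
from h import *
plan((.441,.2275,.225),-1.566)
E
```

```text
t 7.73 at [0.4422 0.2287 0.2233] yaw -1.5647 tilt [-0.0029  0.0015] w 0.0235 F [-0.5  3.3 11.4] q6 1.8
shift [ 0.0012  0.0012 -0.0017] turn 0.0013
```

>>> carry_out:
  steps:
    - [[0, 0, -0.003], 0, 1]
    - [[0, 0, -0.006], 0, 1]
    - [[0, 0, -0.007], 0, 1]
    - [[0, 0, -0.007], 0, 1]
    - [[0, 0, -0.007], 0, 1]

```text
time_s: 8.15
position: [0.4421, 0.2286, 0.23]
tcp_rot: [0.709, -0.705, -0.002, 0.001]
contact_force: [0.3, -0.2, -2.8]
grip_width: 0.0239
```

```bash
python3 - <<'E'
from h import *
import cv2
plan((.53,.2275,.231),-1.566)
a=vision.grab_frame("scene")[140:250,270:380]
cv2.imwrite("pics/k4.png",cv2.resize(a,None,fx=5,fy=5,interpolation=cv2.INTER_CUBIC)[:,:,::-1])
E
```

```text
t 8.15 at [0.4421 0.2286 0.23  ] yaw -1.5647 tilt [-0.0036  0.0012] w 0.0239 F [ 0.3 -0.2 -2.8] q6 1.8
shift [ 0.0016 -0.0879 -0.0013] turn 0.0013
```

View pics/k4.png

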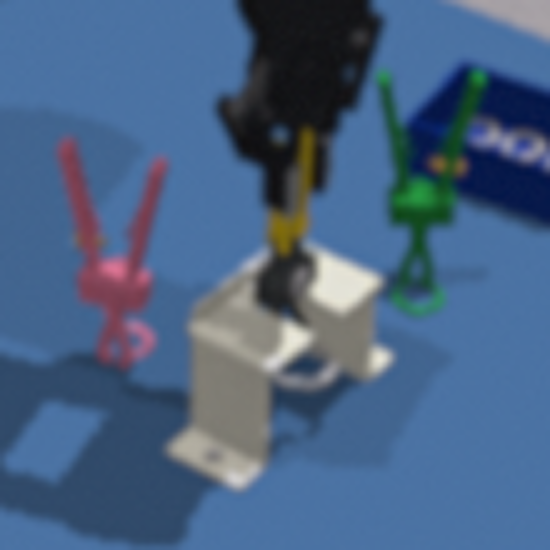

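The handles are closed, the wrist reads about the pliers' weight, and they are clear of the plate. Next I draw them out along +x, then raise them.

>>> carry_out:
  steps:
    - [[0, -0.01, 0], 0, 1]
    - [[0, -0.025, 0], 0, 1]
    - [[0, -0.04, 0], 0, 1]
    - [[0, -0.055, 0], 0, 1]
    - [[0, -0.07, 0], 0, 1]
    - [[0, -0.085, 0], 0, 1]
    - [[0, -0.095, 0], 0, 1]
    - [[0, -0.095, 0], 0, 1]
    - [[0, -0.095, -0.03], 0, 1]
    - [[0, -0.095, -0.06], 0, 1]
    - [[0, -0.095, -0.07], 0, 1]
    - [[0, -0.095, -0.07], 0, 1]

```text
time_s: 9.2
position: [0.5377, 0.2292, 0.3019]
tcp_rot: [0.709, -0.705, -0.0, -0.001]
contact_force: [-0.6, 1.0, -2.3]
grip_width: 0.0235
```

```bash
python3 - <<'E'
from h import *
plan((.4635,-.212,.300),-1.566)
E
```

```text
t 9.2 at [0.5377 0.2292 0.3019] yaw -1.5646 tilt [0.0014 0.0022] w 0.0235 F [-0.6  1.  -2.3] q6 1.76
shift [0.4408 0.0769 0.0008] turn 0.0014
```

>>> carry_out:
  steps:
    - [[0.015, 0.003, 0], 0, 1]
    - [[0.04, 0.007, 0], 0, 1]
    - [[0.065, 0.0115, 0], 0, 1]
    - [[0.09, 0.016, 0], 0, 1]
    - [[0.115, 0.02, 0], 0, 1]
    - [[0.14, 0.0245, 0], 0, 1]
    - [[0.165, 0.029, 0], 0, 1]
    - [[0.19, 0.033, 0], 0, 1]
    - [[0.215, 0.0375, 0], 0, 1]
    - [[0.24, 0.042, 0], 0, 1]
    - [[0.265, 0.046, 0], 0, 1]
    - [[0.28, 0.049, 0], 0, 1]

```text
time_s: 10.2
position: [0.4894, -0.0529, 0.2993]
tcp_rot: [0.709, -0.705, -0.002, -0.0]
contact_force: [0.8, 0.2, -2.9]
grip_width: 0.0232
```

>>> carry_out:
  steps:
    - [[0.025, 0.004, 0], 0, 1]
    - [[0.05, 0.009, 0], 0, 1]
    - [[0.075, 0.013, 0], 0, 1]
    - [[0.1, 0.0175, 0], 0, 1]
    - [[0.125, 0.022, 0], 0, 1]
    - [[0.145, 0.025, 0], 0, 1]
    - [[0.16, 0.028, 0], 0, 1]
    - [[0.16, 0.028, 0], 0, 1]
    - [[0.16, 0.028, 0], 0, 1]

```text
time_s: 10.95
position: [0.4617, -0.213, 0.2973]
tcp_rot: [0.708, -0.706, -0.003, -0.0]
contact_force: [0.3, 0.5, -2.6]
grip_width: 0.0233
```

```bash
python3 - <<'E'
from h import *
import cv2
plan((.4635,-.212,.300),-1.566)
a=vision.grab_frame("scene")[210:320,180:300];cv2.imwrite("pics/raw5.png",a[:,:,::-1])
cv2.imwrite("pics/k5.png",cv2.resize(a,None,fx=6,fy=5.45,interpolation=cv2.INTER_CUBIC)[:,:,::-1])
print("expected ring c",px("scene",[[.4765,-.212,.11]]),"stub",px("scene",[[.4765,-.212,.0795]]))
E
```

```text
t 10.95 at [ 0.4617 -0.213   0.2973] yaw -1.5673 tilt [-0.0038  0.0047] w 0.0233 F [ 0.3  0.5 -2.6] q6 0.9
shift [-0.001  -0.0018 -0.0027] turn -0.0013
expected ring c [[233.13091121 283.53628367]] stub [[234.09601997 292.05880755]]
```

View pics/k5.png

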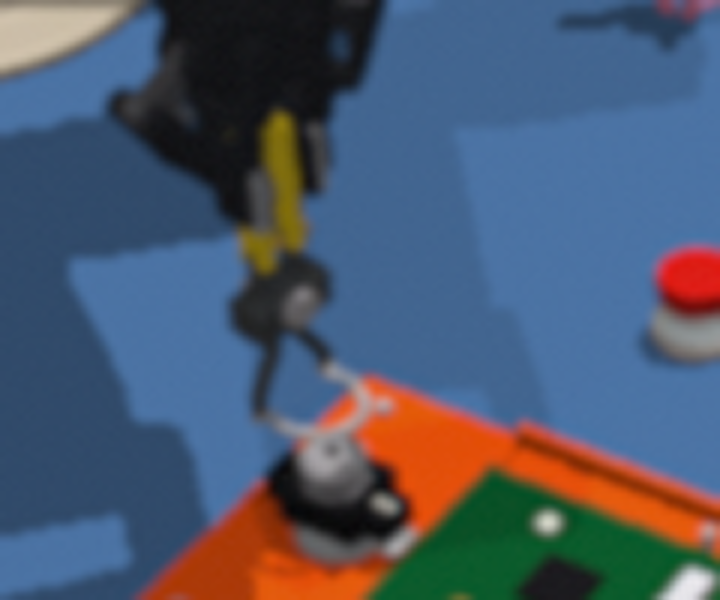

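The ring sits slightly up and left of the stub's line: ring around crop (316,400), stub top at (333,455). I'll overlay the predicted ring circles to refine this.

```bash
python3 - <<'E'
from h import *
import cv2
im=cv2.imread("pics/raw5.png");K=8
im=cv2.resize(im[55:110,30:90],None,fx=K,fy=K,interpolation=cv2.INTER_CUBIC)
im=np.hstack([im,im.copy()]);W=60*K
th=np.linspace(0,2*np.pi,200)
def circ(c,r,col,half,ang=th):
    P=np.c_[c[0]+r*np.cos(ang),c[1]+r*np.sin(ang),np.full(len(ang),c[2])]
    q=(px("scene",P)-[210,265]+.5)*K-.5
    cv2.polylines(im,[(q+[half*W,0]).round().astype(int)],False,col,1)
# right half only overlays; B: off .010 cyan; A: .013 yellow; stub green
circ((.4755,-.212,.0795),.0115,(0,255,0),1); circ((.4755,-.212,.062),.014,(0,255,0),1)
for off,col in((.010,(255,255,0)),(.013,(0,255,255))):
    circ((.461+off,-.2121,.108),.016,col,1,np.linspace(-2.2,2.2,100))
cv2.imwrite("pics/k6.png",im[:,:960][:, :]);print(im.shape)
E
python3 -c "
import cv2;im=cv2.imread('pics/k6.png');cv2.imwrite('pics/k6.png',cv2.resize(im,None,fx=800/960,fy=800/960,interpolation=cv2.INTER_AREA))"
```

```text
(440, 960, 3)
```

View pics/k6.png

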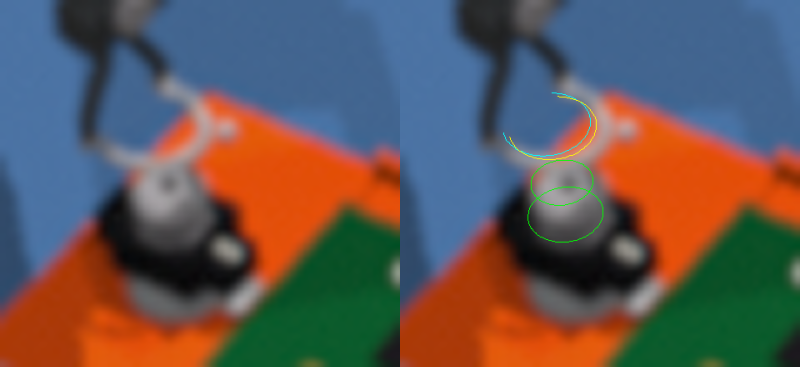

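```bash
python3 - <<'E'
from h import *
import cv2
from scipy.optimize import least_squares
from scipy.ndimage import map_coordinates
w=cv2.imread("pics/raw5.png").min(2).astype(float)
def prof(c,a,rs):
    P=np.c_[c[0]+rs*np.cos(a),c[1]+rs*np.sin(a),np.full(len(rs),c[2])]
    q=px("scene",P)-[180,210]; return map_coordinates(w,[q[:,1],q[:,0]],order=3)
c0=np.array([.472,-.212,.107]);rs=np.arange(.010,.028,.0002)
for it in range(3):
    pts=[]
    for a in np.arange(-1.9,1.95,.2):
        v=prof(c0,a,rs);i=v.argmax()
        if it==2: print(round(a,1),rs[i].round(4),int(v[i]),end="; ")
        if 0<i<len(rs)-1: 
            m=np.clip(v-v.max()*.75,0,None)*(abs(rs-rs[i])<.004);r=(m*rs).sum()/m.sum();pts.append([c0[0]+r*np.cos(a),c0[1]+r*np.sin(a)])
    pts=np.array(pts)
    s=least_squares(lambda p:np.hypot(*(pts-p[:2]).T)-p[2],[*c0[:2],.018],loss="soft_l1",f_scale=.0005)
    c0[:2]=s.x[:2]
print("\nring",s.x,(s.fun*1e3).round(2))
# stub top circle: edge vs dark knob - use tophole at crop coords
o=(168*1.2/8,183*1.2/8);print("stub hole", atz("scene",210+o[0]-.5,265+o[1]-.5,.0795))
E
```

```text
-1.9 0.0186 109; -1.7 0.0184 130; -1.5 0.0184 137; -1.3 0.018 144; -1.1 0.0172 150; -0.9 0.0278 158; -0.7 0.0212 144; -0.5 0.0202 145; -0.3 0.019 144; -0.1 0.0186 144; 0.1 0.0186 142; 0.3 0.0186 143; 0.5 0.0184 150; 0.7 0.0182 156; 0.9 0.0178 156; 1.1 0.0174 148; 1.3 0.0178 146; 1.5 0.0188 143; 1.7 0.0188 132; 1.9 0.0194 134; 
ring [ 0.47394225 -0.21056421  0.01858449] [ 0.1   0.   -0.18 -0.64 -1.35  2.61  1.81  0.56 -0.02 -0.08 -0.09  0.2
 -0.03 -0.82 -1.27 -1.08  0.27  0.37  0.79]
stub hole [ 0.47743647 -0.21081793  0.0795    ]
```

>>> carry_out:
  steps:
    - [[0, -0.002, 0], 0, 1]
    - [[0, -0.0035, 0.004], 0, 1]
    - [[0, -0.0035, 0.01], 0, 1]
    - [[0, -0.0035, 0.016], 0, 1]
    - [[0, -0.0035, 0.016], 0, 1]
    - [[0, -0.0035, 0.016], 0, 1]
    - [[0, -0.0035, 0.016], 0, 1]

```text
time_s: 11.58
position: [0.4654, -0.2123, 0.2817]
tcp_rot: [0.709, -0.705, -0.003, -0.0]
contact_force: [0.7, -0.9, -2.6]
grip_width: 0.0232
```

```bash
python3 - <<'E'
from h import *
import cv2
plan((.4652,-.213,.2568),-1.566);print(monitor.observe()["moment"])
a=vision.grab_frame("scene")[210:320,180:300];cv2.imwrite("pics/raw7.png",a[:,:,::-1])
cv2.imwrite("pics/k7.png",cv2.resize(a[50:105,25:95],None,fx=8,fy=8,interpolation=cv2.INTER_CUBIC)[:,:,::-1])
E
```

```text
t 11.58 at [ 0.4654 -0.2123  0.2817] yaw -1.5661 tilt [-0.0034  0.0045] w 0.0232 F [ 0.7 -0.9 -2.6] q6 0.91
shift [0.0008 0.0001 0.0248] turn -0.0001
[ 0.01423833 -0.03613466 -0.03950463]
```

View pics/k7.png

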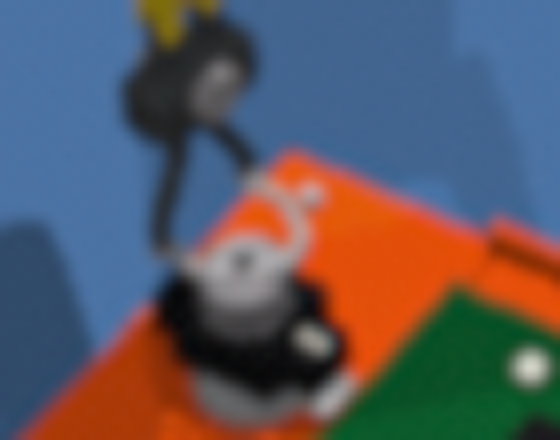

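The ring now stands above the stub top (242,262) with its right inner edge at (295,235), as expected for a centred ring. Next I descend in stages and watch the forces.

>>> carry_out:
  steps:
    - [[0.0006, 0, 0.002], 0, 1]
    - [[0.0006, 0, 0.005], 0, 1]
    - [[0.0006, 0, 0.008], 0, 1]
    - [[0.0006, 0, 0.011], 0, 1]
    - [[0.0006, 0, 0.014], 0, 1]
    - [[0.0006, 0, 0.016], 0, 1]
    - [[0.0006, 0, 0.016], 0, 1]

```text
time_s: 12.22
position: [0.4652, -0.2128, 0.2653]
tcp_rot: [0.709, -0.705, -0.003, -0.0]
contact_force: [-0.9, 0.1, -2.1]
grip_width: 0.023
```

```bash
python3 - <<'E'
from h import *
plan((.4652,-.213,.2568),-1.566);print(monitor.observe()["moment"])
E
```

```text
t 12.22 at [ 0.4652 -0.2128  0.2653] yaw -1.5662 tilt [-0.0039  0.0049] w 0.023 F [-0.9  0.1 -2.1] q6 0.9
shift [0.0002 0.     0.0085] turn -0.0002
[-0.00402468  0.00638032 -0.05699448]
```

>>> carry_out:
  steps:
    - [[0.0002, 0, 0.002], 0, 1]
    - [[0.0002, 0, 0.004], 0, 1]
    - [[0.0002, 0, 0.006], 0, 1]
    - [[0.0002, 0, 0.008], 0, 1]
    - [[0.0002, 0, 0.0085], 0, 1]
    - [[0.0002, 0, 0.0085], 0, 1]
    - [[0.0002, 0, 0.0085], 0, 1]

```text
time_s: 12.8
position: [0.4653, -0.213, 0.2568]
tcp_rot: [0.709, -0.705, -0.003, -0.0]
contact_force: [0.7, -0.1, -2.9]
grip_width: 0.0234
```

>>> carry_out:
  steps:
    - [[0, 0, 0.0005], 0, 1]
    - [[0, 0, 0.001], 0, 1]
    - [[0, 0, 0.0015], 0, 1]
    - [[0, 0, 0.002], 0, 1]
    - [[0, 0, 0.002], 0, 1]
    - [[0, 0, 0.002], 0, 1]

```text
time_s: 13.3
position: [0.4653, -0.213, 0.2548]
tcp_rot: [0.709, -0.705, -0.003, -0.0]
contact_force: [0.8, 0.1, -2.5]
grip_width: 0.0234
```

```bash
python3 - <<'E'
from h import *
plan((.4652,-.213,.2568),-1.566);print(monitor.observe()["moment"])
E
```

```text
t 13.3 at [ 0.4653 -0.213   0.2548] yaw -1.5662 tilt [-0.0037  0.0048] w 0.0234 F [ 0.8  0.1 -2.5] q6 0.9
shift [-0.      0.0001 -0.002 ] turn -0.0002
[-0.01538115  0.00187235 -0.00956771]
```

>>> carry_out:
  steps:
    - [[0, 0, 0.0004], 0, 1]
    - [[0, 0, 0.0008], 0, 1]
    - [[0, 0, 0.001], 0, 1]
    - [[0, 0, 0.001], 0, 1]

```text
time_s: 13.63
position: [0.4653, -0.213, 0.2539]
tcp_rot: [0.709, -0.705, -0.003, -0.0]
contact_force: [0.4, -0.0, -2.2]
grip_width: 0.0233
```

>>> carry_out:
  steps:
    - [[0, 0, 0.0003], 0, 1]
    - [[0, 0, 0.0005], 0, 1]
    - [[0, 0, 0.0005], 0, 1]
    - [[0, 0, 0.0005], 0, 1]

```text
time_s: 13.97
position: [0.4653, -0.2131, 0.2537]
tcp_rot: [0.709, -0.705, -0.003, -0.0]
contact_force: [-1.4, 1.7, 3.8]
grip_width: 0.0236
```

>>> carry_out:
  steps:
    - [[0, 0, 0.0003], 0, 1]
    - [[0, 0, 0.0005], 0, 1]
    - [[0, 0, 0.0005], 0, 1]
    - [[0, 0, 0.0005], 0, 1]

```text
time_s: 14.3
position: [0.4653, -0.213, 0.2536]
tcp_rot: [0.709, -0.705, -0.002, -0.0]
contact_force: [-2.2, 0.7, 5.7]
grip_width: 0.0236
```

Contact came at TCP z ≈ 0.2538, against 0.2535 predicted, so the height is confirmed. Next I back up to the groove's middle.

>>> carry_out:
  steps:
    - [[0, 0, -0.0015], 0, 1]
    - [[0, 0, -0.0035], 0, 1]
    - [[0, 0, -0.0035], 0, 1]
    - [[0, 0, -0.0035], 0, 1]
    - [[0, 0, -0.0035], 0, 1]
    - [[0, 0, -0.0035], 0, 1]

```text
time_s: 14.8
position: [0.4653, -0.213, 0.2569]
tcp_rot: [0.709, -0.705, -0.003, -0.0]
contact_force: [0.5, -0.3, -2.9]
grip_width: 0.0236
```

```bash
python3 - <<'E'
from h import *
import cv2
plan((.4653,-.213,.257),-1.566);print(monitor.observe()["moment"])
a=vision.grab_frame("scene")[250:330,190:280]
cv2.imwrite("pics/k8.png",cv2.resize(a,None,fx=7,fy=7,interpolation=cv2.INTER_CUBIC)[:,:,::-1])
E
```

```text
t 14.8 at [ 0.4653 -0.213   0.2569] yaw -1.5661 tilt [-0.0033  0.0043] w 0.0236 F [ 0.5 -0.3 -2.9] q6 0.9
shift [-0.     -0.     -0.0001] turn -0.0001
[ 0.05108963 -0.05292896  0.00745576]
```

View pics/k8.png

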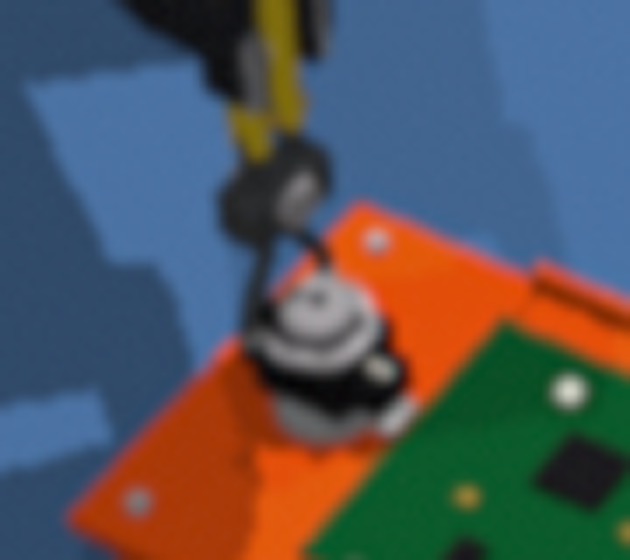

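The ring encircles the stub at about (320,340), just above the knob. The wrist carries only the pliers' weight, so I'm handing the job in.

```bash
python3 -c "
from rig import robot;print(robot.close_job())"
```

```text
the job is handed in; nothing more can be done
None
```

I finished the job and handed it in at about 15 s of the 64 s allowed; the interface reports no verdict.

- **Knob:** I twisted it clockwise to its stop, turning the gripper about 1.03 rad with a clear 2.2 N m against the stop. After I let go, a picture showed it back at rest.
- **Pliers:** I squeezed them at 40 N, lifted them about 7 mm, drew them 95 mm out of the stand and carried them over the stub.
- **Ring:** It went over the stub without side contact. I then lowered it until it lightly touched the knob (about 6 N), at a tool height of 253.8 mm against 253.5 mm predicted. I raised it again to the groove.

**Last checks:**
- **Height and force:** The tool was at 256.9 mm, so the ring should be about 0.1 mm from the groove's middle. The wrist carried about 2.9 N, close to the pliers' own weight.
- **Tilt and handles:** The tool leaned by less than 0.006 rad. The handles measured 23.6 mm outside, which is closed onto the limiter: the readings run slightly under the true width.
- **Picture:** The last one shows the ring around the stub just above the knob.

**Disagreements:** The two cameras differed by 3 to 8 mm on the stub and handles. I took the stub's position from the two knob grips instead. The ring sat about 2 mm off its nominal place in the fingers, and I corrected for that from the picture.

I did not measure the bystanders' positions at the end. I felt no unexpected contact, and the ones in the pictures looked undisturbed.

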